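# Free a filter cube from a screw clamp of unknown thread hand and put it away

### The job

The filter cube is held in its nest on the assembly fixture by the leaning clamp screw in front of it. Back that screw off by about half a turn - one of the fixture's two screws has a reverse thread and nothing shows which, so feel which way it gives instead of forcing it - then lift the cube straight out and lower it upright into the empty middle compartment of the storage tray, keeping hold of it until it stands on the floor there, and let go. Leave the two cubes already in the tray and everything else on the bench where they are.

Things in the scene. Friction and masses are not known exactly. Their poses are not given: they have to be found in the camera images.
- fixture: Two-station assembly fixture, fixed: aluminium plate 124 x 214 x 10 mm with two equal nests at its y = -56 mm (holds the cube) and +56 mm (empty). Origin: centre of its underside on the bench; x away from the robot, z up. Both clamp screws lean 40 degrees from vertical towards the robot: axis direction (-0.643, 0, 0.766) in this frame, from the cube's upper front edge up to the knob.
- nest (a point): Centre of the floor of the nest that holds the cube, 14 mm above the bench; axes as the fixture. Side rails 5 mm higher than the floor, 1.3 mm off the cube's sides; a back stop 22 mm high behind the cube. In front a column 22 mm wide, up to 64 mm above the bench, carries the screw. Its nylon pad reaches 3 mm over the cube's upper front edge: no lifting before the screw has risen.
- clamp_a_grip (a point): Centre of the black ribbed round knob (40 mm across, 18 mm high) of one clamp screw; z = the screw's axis, outwards. Below it a 15 mm neck, 18 mm long, then the fixed boss. Which station it is in changes: the cube's screw is the one with its knob nearer the cube (87 against 142 mm). Both start tight; they stay where left.
- clamp_b_grip (a point): The same point on the other, equal screw of opposite thread hand; unmarked which is reverse. Either screw, turned the loosening way, drags steadily at about 0.12 N m and rises 2.3 mm per rad along its axis, up to a stop at 3.6 rad; the other way it comes up hard at once. It is backed off once the knob has risen 5.5 mm (2.4 rad).
- cube_mid (a point): Centre of the filter cube to put away: black block 43 mm long (its x, away from the robot), 34 mm wide (its y, flat sides to grip), 40 mm high, about 90 g, with a 2 to 3 mm ring round the windows on its front (-x) and top. The point is 20 mm above its underside; z up. Take it near the top, the fingertips above the nest's rails.
- tray: Storage tray, fixed: grey, 178 x 50 x 12 mm, walls and floor 4 mm, three compartments in a row along its x, each 54 (x) by 42 (y) mm inside, walls 8 mm above the floor. Origin: centre of its underside; z up. The cubes stand with their x along the tray's x.
- slot (a point): Centre of the floor of the tray's empty middle compartment, 4 mm above the bench.
- cube_2: A filter cube of the same size in the tray's nearer end compartment; origin: on its underside, 1.5 mm from the middle. Leave alone.
- cube_3: A filter cube of the same size in the tray's farther end compartment; origin as above. Leave alone.
- lens_cleaner: Bystander: blue plastic bottle with a white cap, 42 mm across, 105 mm high, far left at the front; origin under its base.
- objective_case: Bystander: black round screw-lid case, 45 mm across, 66 mm high, at the back; origin under its base.
- oil_bottle: Bystander: small brown bottle, 32 mm across, 72 mm high, at the back; origin under its base.
- coverslips: Bystander: small square box 36 x 36 x 22 mm, in front of the fixture; origin under its base.
- marker: Bystander: black marker pen 135 mm long, 15 mm thick, lying between the fixture and the tray; origin under its middle.
- insert: Bystander: white stage insert plate 78 x 116 x 12 mm with a round opening, lying in front of the fixture; origin under its middle.
Mind the look-alikes: they are no part of the job. What is shaped like the part that bears cube_mid but orange or red is not meant.

How it is judged:
On the way, in this order (a step that is already met when the one before it is completed fails the run):
1. the cube's clamp screw is backed off: its knob has risen more than 5.5 mm (((distance of clamp_a_grip from where it was at the start of the episode above 0.0055 m and distance between clamp_a_grip and nest below 0.128 m) or (distance of clamp_b_grip from where it was at the start of the episode above 0.0055 m and distance between clamp_b_grip and nest below 0.128 m))), for 0.2 s.
2. the cube is lifted out of the nest in the fingers (z of cube_mid in the frame of fixture above 0.07 m and contact force between the fingers and cube above 0.5 N), for 0.1 s.
3. the cube is lowered into the middle compartment, still held (horizontal distance between cube_mid and slot below 0.008 m and z of cube_mid in the frame of slot below 0.026 m and contact force between the fingers and cube above 0.5 N), for 0.1 s.
At the end, for the whole second after the job is handed in: The cube stands upright (within 0.06 rad) and at rest on the floor of the tray's middle compartment, its centre within 8 mm of the compartment's centre, released; the other two cubes and the things around have not been moved (horizontal distance between cube_mid and slot below 0.008 m and z of cube_mid in the frame of slot below 0.0225 m and angle between cube_mid's own z axis and vertical below 0.06 rad and linear speed of cube below 0.02 m/s and contact force between the fingers and cube below 0.1 N); the robot touches nothing.
It fails at once if a cube already in the tray is moved more than 12 mm or tipped (distance of any of cube_2, cube_3 from where it was at the start of the episode above 0.012 m or angle between any of cube_2, cube_3's own z axis and vertical above 0.3 rad).
It fails at once if a bystander is moved more than 25 mm (distance of any of lens_cleaner, objective_case, oil_bottle, coverslips, marker, insert from where it was at the start of the episode above 0.025 m).
It fails at once if the empty station's screw is turned ((distance of clamp_a_grip from where it was at the start of the episode above 0.003 m and distance between clamp_a_grip and nest above 0.128 m) or (distance of clamp_b_grip from where it was at the start of the episode above 0.003 m and distance between clamp_b_grip and nest above 0.128 m)).
It also fails if it takes over 72 s, if anything falls off the work surface, if the arm or the gripper's body presses on something with over 40 N, if the wrist force passes 120 N, or if a joint passes its speed limit or range.

### The arm

A 6-joint arm with a two-finger parallel gripper is mounted at the origin on a cart in front of the work surface, level with it; the furniture and walls round the work are solid. World frame = base frame: x ahead of the robot, y to its left, z up, the work surface at z = 0. Lengths are in m, angles in rad, forces in N, time in s.
With the tool pointing down it reaches from about 0.35 to 0.975 m from the base axis. Payload 4.9 kg.
Tool frame: the origin (TCP) lies at the very end of the fingers, on their centre line; the grasp point (between the pads) lies 19 mm behind it (pinch_z is the distance from the TCP to the grasp point, in m); z points along the fingers, y is the line along which they close (so a half turn about z gives the same grasp; the last joint's range is limited). The gripper opens to 85 mm and grips with 20 to 120 N. Pads are 22 mm wide; open, the fingers measure 114 mm over their backs; the gripper's body (76 mm by 85 mm) begins 54 mm behind the grasp point. The pads swing forward as they close: fully open they stand 13 mm farther back than shut.
Start: joints at [-1.286, 0.053, 1.613, -0, 1.476, -0.119], TCP at [0.246, -0.575, 0.231] pointing down, gripper open.
Joint ranges: [-3.01, 3.01], [-1.01, 2.22], [0.06, 2.58], [-1.02, 4.17], [0.09, 2.62], [-3.14, 3.14]. Speed limits (rad/s): [2.57, 2.57, 3.14, 3.14, 3.14, 3.14].

### API

Orientations are given as a unit quaternion [w, x, y, z].
In Python, from plant import * gives the robot as it stands. The module is installed in compiled form; this text tells all that it offers.
- The arm moves only by the tool play_rows, never from a script. Its arguments are lists of equal length, an entry for each row: "linear": the shift along the world's x, y, z in m, a list of three; "turn": the turn about the world's z in degrees. A call has 1 to 8 rows; each row shifts and turns the commanded pose from where the row before left it; what a row does not reach is not made up. A row lasts 1/8 s, in which the tool goes at most 62.5 mm and 10.7 degrees, less where a joint would pass 70% of its speed; a pose out of reach is approached as far as the arm can. A call is refused whole if a number of a shift passes 0.0625 or a number of a turn 10.7, either way. A call with a gripper value outside its range is refused whole. "hand" is the finger opening in m, from 0 to 0.0854, set as the call begins (left out, the last holds). The fingers move at their own pace and stop on an object; the grip force is fixed at half the most. Time passes only in rows, so rows that do not move let the fingers close. It gives the time, the measured TCP pose, the force, the opening and the grip force at its end, in the units of the state.
- state(): the state, without advancing time (a new reading comes with each control period).
- grab_frame(name): name is "scene" or "top" or "wrist"; returns the picture (400x640x3 uint8, red, green, blue); there is no depth.
- camera_info(name): a dict with "camera_matrix" (3x3 intrinsics, pixels), "origin" and "attitude" of the camera in the world; the wrist camera has in their place "mount" (4x4, takes a point from camera to tool coordinates, whose origin is the TCP and whose axes are the flange's). Camera axes: x right, y down, z forward; pixel columns grow to the right and rows downward; lengths in m; the calibration is good to about 2 mm. A picture is of the moment at which its call begins: read the wrist's pose just before it. camera_info takes no time and is no camera call.
- job_done(): hands the job in; it is judged then, once.
Trained networks look in the newest picture that a camera, given by its name, has taken for a name from the list of things; names that differ only in an ending like _2 or _b are one class to them, and where a whole thing is asked for, a point or a joint stands for the part that bears it (a point fixed in the world has none). Each returns a list of dicts, best first, with "p" (0 to 1); they miss things now and then, are a little off and sometimes report something else, mostly with a low value. They report only what shows in the picture. A call takes as long as a camera call. They do not tell look-alikes from the thing itself.
- trace(camera, thing): "region" (400x640 bool, what is visible of it) and "location" ([column, row] in pixels, amid what is visible of it).
The state is a dict: "time": time; "joint_pos": joint angles; "joint_vel": joint speeds; "joint_efforts": joint torques, N m; "tool_pos": TCP position; "tool_rot": TCP orientation; "contact_force": force on the tool from outside, world axes, zero at the start; "ft_torque": the same for the moment, N m; "gripper_width": opening from 0.0 (shut) to 1.0 (fully open); "grasp_force": force on a finger pad.
Only numpy, scipy, OpenCV 4.12 (cv2) and the standard library are available. Lean on these libraries where they do the work, as an engineer would, in place of code of your own. Each camera call takes 0.05 s, during which the arm holds its last target. There are 200 camera calls.

## Working session

There is one attempt and no reset: what is moved stays moved. The work goes in short steps, Python scripts to look and compute and a tool call to move; the robot and the scene stay as the last step left them, time stands still between calls to the robot, and variables do not carry over. Pictures are saved under pics/ and viewed, at most 13 in all, crops included, and the job is handed in when it is done.

Besides the shell and the picture viewer there is one more tool, called after "Request:" by a JSON object that holds its "fn" and its "kwargs". play_rows: Moves the arm, as the interface text tells. Its arguments: {"type":"object","properties":{"linear":{"type":"array","items":{"type":"array","items":{"type":"number"}}},"turn":{"type":"array","items":{"type":"number"}},"hand":{"type":"number"}},"required":["linear","turn"]}

```bash
mkdir -p pics; cat > h.py <<'E'
from plant import *
import numpy as np, cv2
from scipy.spatial.transform import Rotation as R
def save(img,n): cv2.imwrite('pics/'+n,cv2.cvtColor(img,cv2.COLOR_RGB2BGR))
def q2R(q): return R.from_quat([q[1],q[2],q[3],q[0]]).as_matrix()
def cam(name,s=None):
    c=camera_info(name);K=np.array(c['camera_matrix'])
    if name=='wrist':
        s=s or state();M=np.array(c['mount']);T=np.eye(4);T[:3,:3]=q2R(s['tool_rot']);T[:3,3]=s['tool_pos'];T=T@M
        return K,T[:3,3],T[:3,:3]
    a=np.array(c['attitude']);A=a if a.shape==(3,3) else q2R(a)
    return K,np.array(c['origin']),A
def atz(C,uv,z):
    K,o,A=C;d=A@np.linalg.solve(K,[uv[0],uv[1],1.]);return o+d*(z-o[2])/d[2]
def proj(C,p):
    K,o,A=C;v=K@(A.T@(np.array(p)-o));return v[:2]/v[2]
def tri(obs):
    S=np.zeros((3,3));b=np.zeros(3)
    for (K,o,A),uv in obs:
        d=A@np.linalg.solve(K,[uv[0],uv[1],1.]);d/=np.linalg.norm(d);P=np.eye(3)-np.outer(d,d);S+=P;b+=P@o
    return np.linalg.solve(S,b)
E
python3 - <<'E'
from h import *
s=state();print(s)
for n in ['scene','top']:
    im=grab_frame(n);save(im,n+'0.png');C=cam(n);print(n,camera_info(n))
    for t in ['clamp_a_grip','cube_mid','tray','fixture','cube_2','marker','coverslips','insert']:
        for r in trace(n,t):
            g=r['region'];ys,xs=np.nonzero(g)
            print(t,round(r['p'],2),np.round(r['location']),g.sum(),(xs.min(),xs.max(),ys.min(),ys.max()) if len(xs) else '',np.round(atz(C,r['location'],.03),3))
E
```

```text
{'time': 0.0, 'joint_pos': array([-1.28597882e+00,  5.33438981e-02,  1.61429583e+00, -8.86497014e-06,
        1.47599434e+00, -1.19030737e-01]), 'joint_vel': array([ 3.23657868e-04,  5.51810107e-05,  3.66621395e-04,  1.89907346e-03,
        9.83053767e-05, -1.01413930e-03]), 'joint_efforts': array([-3.87090504e-04, -3.93686986e+01, -3.70177853e+01, -2.86489876e-04,
        7.02702440e-03, -1.02645845e-05]), 'tool_pos': array([ 0.24540424, -0.57412897,  0.23006996]), 'tool_rot': array([-1.01683691e-03,  9.79681904e-01,  2.00555042e-01, -8.89099997e-05]), 'contact_force': array([ 0.46367869,  0.0536517 , -0.26050853]), 'ft_torque': array([-0.02875464,  0.04246864,  0.01183732]), 'grasp_force': 0.0, 'gripper_width': 0.9972763936272454}
scene {'camera_matrix': array([[395.34070188,   0.        , 316.2485146 ],
       [  0.        , 395.34070188, 202.55395312],
       [  0.        ,   0.        ,   1.        ]]), 'origin': array([ 0.84937573, -0.33385217,  0.85548123]), 'attitude': array([-0.25063068,  0.92471145,  0.27435187, -0.08260778])}
clamp_a_grip 0.71 [334. 142.] 149 (np.int64(330
[... 2575 characters left out ...]
nt64(249)) [ 0.485 -0.195  0.03 ]
cube_2 0.82 [413. 197.] 276 (np.int64(405), np.int64(421), np.int64(187), np.int64(206)) [ 0.594 -0.212  0.03 ]
cube_2 0.53 [361. 242.] 232 (np.int64(340), np.int64(389), np.int64(239), np.int64(245)) [ 0.481 -0.072  0.03 ]
marker 0.7 [360. 239.] 274 (np.int64(339), np.int64(389), np.int64(238), np.int64(245)) [ 0.489 -0.071  0.03 ]
marker 0.31 [310. 266.] 191 (np.int64(306), np.int64(320), np.int64(260), np.int64(274)) [0.422 0.061 0.03 ]
coverslips 0.57 [309. 267.] 168 (np.int64(306), np.int64(319), np.int64(260), np.int64(273)) [0.422 0.062 0.03 ]
insert 0.86 [251. 266.] 1177 (np.int64(233), np.int64(278), np.int64(252), np.int64(283)) [0.427 0.212 0.03 ]
```

```bash
python3 - <<'E'
import cv2
a=cv2.imread('pics/scene0.png');b=cv2.imread('pics/top0.png')
cv2.imwrite('pics/s1.png',cv2.resize(a[110:380,190:400],None,fx=2.2,fy=2.2,interpolation=cv2.INTER_CUBIC))
cv2.imwrite('pics/t1.png',cv2.resize(b[130:300,220:440],None,fx=3.5,fy=3.5,interpolation=cv2.INTER_CUBIC))
E
```

```text
(no output)
```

View pics/s1.png

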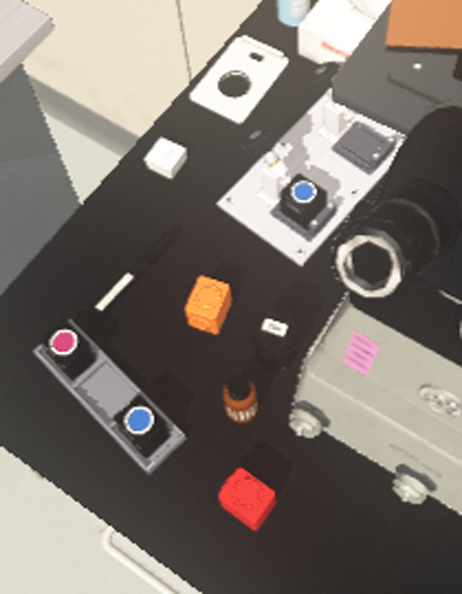

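View pics/t1.png

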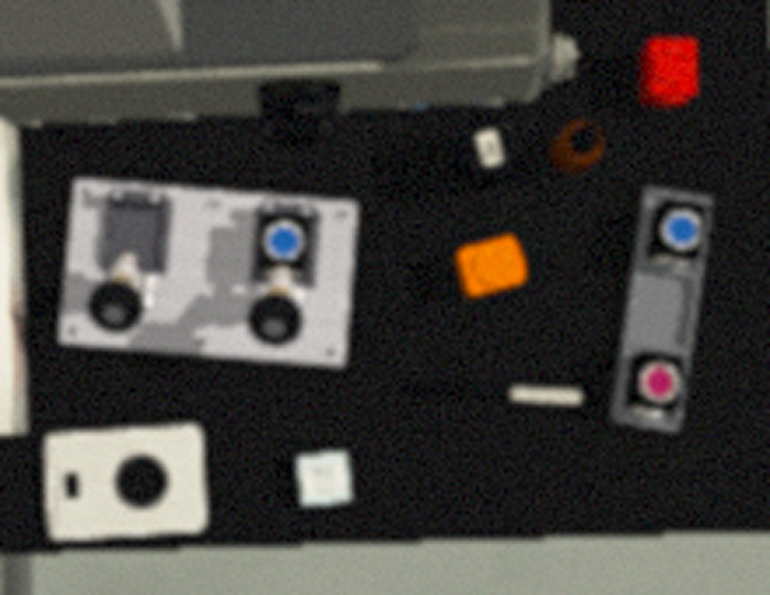

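Scene crop: the fixture shows at top right, holding the blue-topped cube, with the microscope tube (358,230 px) above and behind it. The tray is at lower left with its middle compartment empty. The orange and red cubes are decoys. The top crop shows both knobs, at about px (252,217) and (298,221), plus the plate and tray corners.

```bash
python3 - <<'E'
from h import *
T=cam('top');S=cam('scene')
t=lambda u,v:(220+u/3.5,130+v/3.5); sc=lambda u,v:(190+u/2.2,110+v/2.2)
def rect(px,z,name):
    P=np.array([atz(T,t(*p),z)[:2] for p in px]);c=P.mean(0)
    e=lambda i,j:P[j]-P[i]
    print(name,np.round(P,3).tolist(),'c',np.round(c,4),'len',[round(float(np.linalg.norm(e(i,(i+1)%4))),3) for i in range(4)])
    return P
P=rect([(75,180),(358,198),(347,367),(58,343)],.010,'fix')   # back-left(+y), back-right, front-right, front-left
y=(P[0]-P[1]+P[3]-P[2]);print('yaw fix',np.degrees(np.arctan2(-y[0],y[1])))
P=rect([(645,185),(713,195),(680,432),(612,420)],.012,'tray')
x=(P[0]-P[3]+P[1]-P[2]);print('yaw tray',np.degrees(np.arctan2(x[1],x[0])))
for z in(.086,.1):print('knob c',atz(T,t(275,317),z), atz(T,t(115,303),z))
print('cube top',atz(T,t(284,241),.054), atz(S,sc(303,191),.054))
print('tube',tri([(T,t(300,105)),(S,sc(370,265))]))
print('scene tray corners',[np.round(atz(S,sc(*p),.012),3).tolist() for p in[(73,320),(186,435),(150,472),(35,350)]])
print('scene fix corners',[np.round(atz(S,sc(*p),.010),3).tolist() for p in[(217,203),(303,264)]])
print('slot', atz(S,sc(100,388),.004),atz(T,t(661,308),.004))
E
```

```text
fix [[0.65, 0.236], [0.631, 0.023], [0.504, 0.034], [0.527, 0.25]] c [0.5777 0.1356] len [0.214, 0.128, 0.217, 0.123]
yaw fix -5.671349656301443
tray [[0.635, -0.194], [0.626, -0.246], [0.448, -0.213], [0.459, -0.162]] c [ 0.542  -0.2039] len [0.052, 0.181, 0.052, 0.179]
yaw tray -10.38302031993942
knob c [0.53762488 0.08541723 0.086     ] [0.55042521 0.19795667 0.086     ]
knob c [0.53675076 0.08505821 0.1       ] [0.54940412 0.19630544 0.1       ]
cube top [0.59479219 0.07842005 0.054     ] [0.59329447 0.08354239 0.054     ]
tube [0.69655979 0.06199216 0.02557467]
scene tray corners [[0.462, -0.159, 0.012], [0.634, -0.192, 0.012], [0.626, -0.239, 0.012], [0.451, -0.206, 0.012]]
scene fix corners [[0.506, 0.04, 0.01], [0.629, 0.028, 0.01]]
slot [ 0.52983117 -0.19927717  0.004     ] [ 0.54202863 -0.20422938  0.004     ]
```

```bash
python3 - <<'E'
from h import *
T=cam('top');S=cam('scene')
for n,uv in [('ring',(358,230)),('ring-left-edge',(343,230)),('tubeleft',(373,176))]:
    for z in(.05,.15,.25,.35,.45,.55):
        p=atz(S,uv,z);q=proj(T,p);print(n,z,np.round(p,3),'topcrop',np.round([(q[0]-220)*3.5,(q[1]-130)*3.5]))
print(camera_info('wrist'))
b=cv2.imread('pics/top0.png');cv2.imwrite('pics/t2.png',b[:, :])
E
```

```text
ring 0.05 [0.697 0.048 0.05 ] topcrop [322. 102.]
ring 0.15 [0.716 0.001 0.15 ] topcrop [391.  46.]
ring 0.25 [ 0.735 -0.047  0.25 ] topcrop [473. -21.]
ring 0.35 [ 0.754 -0.094  0.35 ] topcrop [ 571. -101.]
ring 0.45 [ 0.773 -0.141  0.45 ] topcrop [ 690. -199.]
ring 0.55 [ 0.792 -0.189  0.55 ] topcrop [ 839. -320.]
ring-left-edge 0.05 [0.669 0.03  0.05 ] topcrop [348. 140.]
ring-left-edge 0.15 [ 0.691 -0.015  0.15 ] topcrop [416.  81.]
ring-left-edge 0.25 [ 0.713 -0.06   0.25 ] topcrop [496.  12.]
ring-left-edge 0.35 [ 0.736 -0.106  0.35 ] topcrop [592. -70.]
ring-left-edge 0.45 [ 0.758 -0.151  0.45 ] topcrop [ 709. -171.]
ring-left-edge 0.55 [ 0.781 -0.196  0.55 ] topcrop [ 856. -297.]
tubeleft 0.05 [0.653 0.196 0.05 ] topcrop [121. 166.]
tubeleft 0.15 [0.678 0.131 0.15 ] topcrop [201. 106.]
tubeleft 0.25 [0.702 0.065 0.25 ] topcrop [295.  35.]
tubeleft 0.35 [ 0.726 -0.001  0.35 ] topcrop [408. -50.]
tubeleft 0.45 [ 0.751 -0.067  0.45 ] topcrop [ 546. -153.]
tubeleft 0.55 [ 0.775 -0.133  0.55 ] topcrop [ 717. -282.]
{'camera_matrix': array([[304.67344366,   0.        , 319.5562229 ],
       [  0.        , 304.67344366, 193.68323045],
       [  0.        ,   0.        ,   1.        ]]), 'mount': array([[ 9.80318663e-04, -9.56574938e-01, -2.91484864e-01,
         7.45428493e-02],
       [ 9.99999403e-01,  7.97141519e-04,  7.47182804e-04,
        -4.45581703e-05],
       [-4.82381658e-04, -2.91485423e-01,  9.56575149e-01,
        -1.42527149e-01],
       [ 0.00000000e+00,  0.00000000e+00,  0.00000000e+00,
         1.00000000e+00]])}
```

View pics/t2.png

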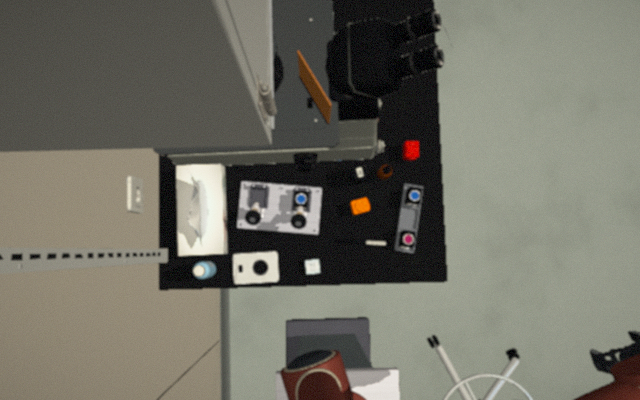

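View pics/scene0.png

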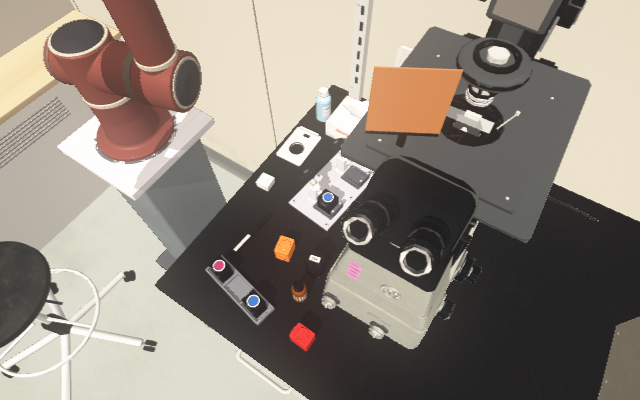

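Full views: the microscope stands behind the fixture. Its base front edge is at about top row 158, and its dark stage edge runs through scene (345,178)-(430,30). The stage could come close to the gripper, so I'll check its clearance.

```bash
python3 - <<'E'
from h import *
T=cam('top');S=cam('scene')
for h in (.05,.1,.15,.2,.25,.3):
    a,b=atz(S,(345,178),h),atz(S,(430,30),h)
    t150=[atz(T,(290,r),h) for r in(148,154,163)]
    f=(t150[0][1]-a[1])/(b[1]-a[1]); e=a+f*(b-a)
    print(h,np.round(a[:2],3),np.round(b[:2],3),'scene edge x',e[0].round(3),'top rows148/154/163',[p[0].round(3) for p in t150], 'blackknob tip row168',atz(T,(306,168),h)[0].round(3))
E
```

```text
0.05 [0.599 0.154] [0.532 0.784] scene edge x 0.604 top rows148/154/163 [np.float64(0.728), np.float64(0.712), np.float64(0.689)] blackknob tip row168 0.675
0.1 [0.614 0.124] [0.552 0.714] scene edge x 0.616 top rows148/154/163 [np.float64(0.717), np.float64(0.702), np.float64(0.679)] blackknob tip row168 0.666
0.15 [0.63  0.094] [0.572 0.645] scene edge x 0.629 top rows148/154/163 [np.float64(0.706), np.float64(0.692), np.float64(0.67)] blackknob tip row168 0.658
0.2 [0.645 0.063] [0.591 0.575] scene edge x 0.642 top rows148/154/163 [np.float64(0.696), np.float64(0.682), np.float64(0.661)] blackknob tip row168 0.649
0.25 [0.661 0.033] [0.611 0.506] scene edge x 0.654 top rows148/154/163 [np.float64(0.685), np.float64(0.672), np.float64(0.652)] blackknob tip row168 0.641
0.3 [0.676 0.003] [0.631 0.437] scene edge x 0.667 top rows148/154/163 [np.float64(0.675), np.float64(0.662), np.float64(0.643)] blackknob tip row168 0.632
```

Request:
{"fn": "play_rows", "kwargs": {"linear": [[0.03,0.06,0.02],[0.03,0.06,0.01],[0.03,0.06,0],[0.03,0.06,0],[0.03,0.06,0],[0.03,0.06,0],[0.02,0.06,0],[0.02,0.06,0]], "turn": [0,0,0,0,0,0,0,0], "hand": 0.0854}}

```text
time: 1.9
tool_pos: [0.4517, -0.1217, 0.2587]
tool_rot: [0.0, 0.98, 0.2, 0.0]
contact_force: [1.2, -0.5, 0.8]
gripper_width: 1.001
grasp_force: 0.0
```

Request:
{"fn": "play_rows", "kwargs": {"linear": [[0,0.02,0],[0,0.02,0],[0,0.02,0],[0,0.02,0],[0,0.02,0],[0,0.02,0],[0,0.02,0],[0,0.02,0]], "turn": [10,10,10,10,10,10,10,10]}}

```text
time: 2.9
tool_pos: [0.4513, 0.037, 0.2585]
tool_rot: [0.0, 0.619, 0.785, 0.0]
contact_force: [-0.8, 0.2, -0.1]
gripper_width: 1.003
grasp_force: 0.0
```

Request:
{"fn": "play_rows", "kwargs": {"linear": [[0.01,0.01,0],[0.01,0.01,0],[0.01,0.01,0],[0.01,0.01,0],[0.01,0.005,0],[0,0,0],[0,0,0],[0,0,0]], "turn": [10,10,10,10,10,10,10,1]}}

```text
time: 3.9
tool_pos: [0.5013, 0.0814, 0.2584]
tool_rot: [0.0, 0.052, 0.999, 0.0]
contact_force: [0.1, 0.4, -0.1]
gripper_width: 1.0
grasp_force: 0.0
```

```bash
python3 - <<'E'
from h import *
s=state();C=cam('wrist',s);im=grab_frame('wrist');save(im,'w1.png')
print(s['time'],s['tool_pos'],s['tool_rot'],s['joint_pos'],s['ft_torque'],C[1])
for t in ['clamp_a_grip','cube_mid','fixture','coverslips']:
    for r in trace('wrist',t):
        g=r['region'];ys,xs=np.nonzero(g);print(t,round(r['p'],2),np.round(r['location']),g.sum(),(xs.min(),xs.max(),ys.min(),ys.max()),[np.round(atz(C,r['location'],z),3).tolist() for z in(.054,.086)])
E
```

```text
3.9 [0.50133655 0.08137015 0.25844119] [5.29029396e-05 5.16666654e-02 9.98664385e-01 1.15486896e-06] [ 1.42885916e-02 -2.47418013e-01  1.84742804e+00 -4.67312133e-06
  1.54147690e+00 -1.45312824e+00] [-0.04609481  0.02092067 -0.05282922] [0.42809077 0.08924506 0.40096053]
clamp_a_grip 0.89 [434. 207.] 1227 (np.int64(415), np.int64(454), np.int64(188), np.int64(226)) [[0.564, 0.214, 0.054], [0.551, 0.202, 0.086]]
clamp_a_grip 0.47 [287. 100.] 920 (np.int64(274), np.int64(308), np.int64(81), np.int64(115)) [[0.423, 0.054, 0.054], [0.424, 0.057, 0.086]]
cube_mid 0.71 [210. 225.] 1237 (np.int64(188), np.int64(233), np.int64(207), np.int64(247)) [[0.559, -0.06, 0.054], [0.547, -0.047, 0.086]]
cube_mid 0.64 [370. 204.] 10078 (np.int64(287), np.int64(451), np.int64(164), np.int64(256)) [[0.552, 0.137, 0.054], [0.541, 0.133, 0.086]]
cube_mid 0.63 [326. 238.] 854 (np.int64(312), np.int64(340), np.int64(219), np.int64(255)) [[0.591, 0.081, 0.054], [0.576, 0.082, 0.086]]
cube_mid 0.61 [140. 308.] 43 (np.int64(132), np.int64(143), np.int64(305), np.int64(309)) [[0.668, -0.179, 0.054], [0.646, -0.154, 0.086]]
fixture 0.62 [112. 252.] 1576 (np.int64(91), np.int64(136), np.int64(232), np.int64(273)) [[0.583, -0.191, 0.054], [0.568, -0.165, 0.086]]
fixture 0.6 [368. 207.] 9684 (np.int64(289), np.int64(450), np.int64(165), np.int64(255)) [[0.555, 0.134, 0.054], [0.543, 0.13, 0.086]]
fixture 0.51 [194. 154.] 980 (np.int64(141), np.int64(245), np.int64(152), np.int64(162)) [[0.471, -0.059, 0.054], [0.467, -0.046, 0.086]]
fixture 0.43 [326. 238.] 843 (np.int64(313), np.int64(340), np.int64(221), np.int64(255)) [[0.591, 0.08, 0.054], [0.576, 0.081, 0.086]]
coverslips 0.61 [288.  98.] 850 (np.int64(275), np.int64(308), np.int64(82), np.int64(114)) [[0.422, 0.056, 0.054], [0.422, 0.059, 0.086]]
```

View pics/w1.png

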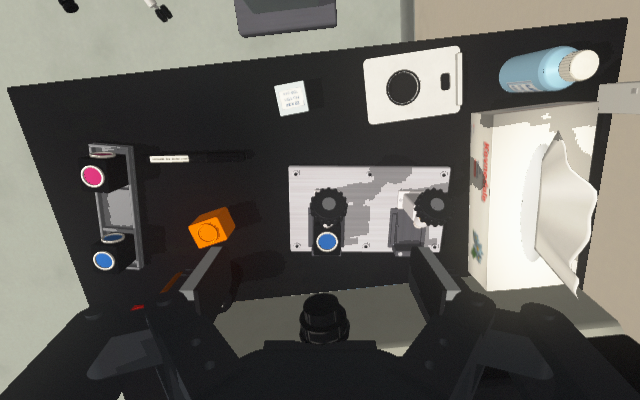

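The wrist view shows the fixture square-on, with corners at about (289,167), (449,167), (449,253) and (289,252). The cube's knob is at (328,205), the other knob at (434,207), and the cube's blue ring at (326,241).

```bash
python3 - <<'E'
from h import *
C=cam('wrist')
for n,p,z in [('FR',(289,167),.01),('FL',(449,167),.01),('BL',(450,253),.01),('BR',(289,252),.01),('cap',(328,204),.093),('cap2',(435,206),.093),('ring',(326.5,241.5),.054),('slot',(120,208),.004),('trFR',(90,145),.012),('trFL',(133,146),.012),('trBL',(144,270),.012),('trBR',(95,268),.012)]:
    print(n,np.round(atz(C,p,z),4))
th=np.radians(-5.8);ex=np.array([np.cos(th),np.sin(th),0])
for k in (.546,.543,.540):
    c=np.array([k,.0855,.086]);print(k,'cap px',proj(C,c+np.array([*(ex[:2]*-.0058),.0069])),'c px',proj(C,c))
E
```

```text
FR [0.5056 0.0408 0.01  ]
FL [0.527  0.2486 0.01  ]
BL [0.6527 0.2525 0.01  ]
BR [0.6277 0.0246 0.01  ]
cap [0.5332 0.0872 0.093 ]
cap2 [0.5472 0.2007 0.093 ]
ring [0.5956 0.0804 0.054 ]
slot [ 0.5401 -0.1999  0.004 ]
trFR [ 0.451  -0.2073  0.012 ]
trFL [ 0.4578 -0.1532  0.012 ]
trBL [ 0.6339 -0.1873  0.012 ]
trBR [ 0.6235 -0.2567  0.012 ]
0.546 cap px [327.60009643 210.1928067 ] c px [327.41487942 213.00779947]
0.543 cap px [327.33427837 207.57068544] c px [327.1551633  210.45787192]
0.54 cap px [327.06704711 204.93462391] c px [326.89410069 207.89472439]
```

Request:
{"fn": "play_rows", "kwargs": {"linear": [[0.02,0.005,0],[0.0187,0,-0.03],[0,0,-0.04],[0,0,-0.04],[0,0,-0.04],[0,0,-0.03],[0,0,-0.0144],[0,0,0]], "turn": [0,0,0,0,0,0,0,0]}}

```text
time: 5.15
tool_pos: [0.5395, 0.0863, 0.0633]
tool_rot: [-0.001, 0.051, 0.999, -0.0]
contact_force: [0.4, -0.0, 0.5]
gripper_width: 1.0
grasp_force: 0.0
```

Request:
{"fn": "play_rows", "kwargs": {"linear": [[0,0,0],[0,0,0],[0,0,0],[0,0,0],[0,0,0],[0,0,0],[0,0,0]], "turn": [0,0,0,0,0,0,0], "hand": 0.03}}

```text
time: 6.02
tool_pos: [0.5408, 0.0864, 0.0653]
tool_rot: [0.001, 0.051, 0.999, 0.0]
contact_force: [-2.5, 0.4, 7.0]
gripper_width: 0.454
grasp_force: 59.5
```

```bash
python3 - <<'E'
from h import *
s=state();print({k:np.round(v,3) for k,v in s.items()})
save(grab_frame('wrist'),'w2.png')
E
```

```text
{'time': np.float64(6.025), 'joint_pos': array([ 0.023,  0.032,  1.926,  0.   ,  1.181, -1.446]), 'joint_vel': array([ 0.001, -0.001,  0.001, -0.001,  0.   ,  0.002]), 'joint_efforts': array([-3.1500e-01, -3.1102e+01, -3.0528e+01, -9.7000e-02, -4.5700e-01,
       -1.8000e-02]), 'tool_pos': array([0.541, 0.086, 0.065]), 'tool_rot': array([0.001, 0.051, 0.999, 0.   ]), 'contact_force': array([-2.527,  0.388,  7.033]), 'ft_torque': array([ 0.06 ,  0.236, -0.06 ]), 'grasp_force': np.float64(59.517), 'gripper_width': np.float64(0.454)}
```

View pics/w2.png

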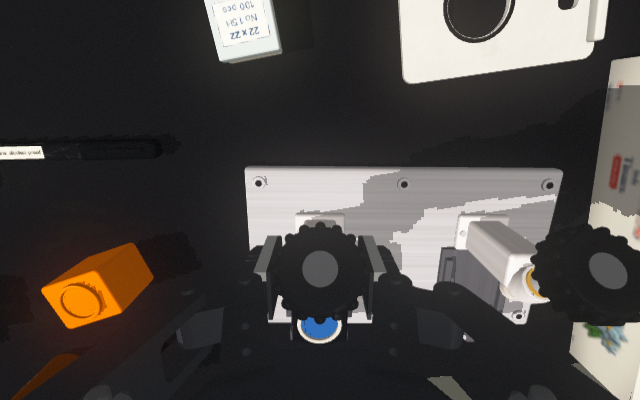

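The knob is held centrally between the pads at (320,268). Next I'll test which way it gives with a small turn.

Request:
{"fn": "play_rows", "kwargs": {"linear": [[0,0,0],[0,0,0]], "turn": [4,4]}}

```text
time: 6.32
tool_pos: [0.541, 0.0864, 0.0653]
tool_rot: [0.001, -0.019, 1.0, 0.0]
contact_force: [-1.4, -1.6, 4.9]
gripper_width: 0.451
grasp_force: 64.0
```

```bash
python3 - <<'E'
from h import *
s=state();print({k:np.round(s[k],3) for k in('time','tool_pos','tool_rot','joint_efforts','contact_force','ft_torque','grasp_force','gripper_width')})
E
```

```text
{'time': np.float64(6.325), 'tool_pos': array([0.541, 0.086, 0.065]), 'tool_rot': array([ 0.001, -0.019,  1.   ,  0.   ]), 'joint_efforts': array([  0.605, -31.854, -30.821,   0.256,  -0.285,   0.098]), 'contact_force': array([-1.406, -1.623,  4.926]), 'ft_torque': array([-0.336,  0.209, -0.612]), 'grasp_force': np.float64(63.978), 'gripper_width': np.float64(0.451)}
```

Request:
{"fn": "play_rows", "kwargs": {"linear": [[0,0,0],[0,0,0],[0,0,0],[0,0,0]], "turn": [-4,-4,-4,-4]}}

```text
time: 6.82
tool_pos: [0.5414, 0.0887, 0.0656]
tool_rot: [0.002, 0.121, 0.993, 0.003]
contact_force: [-0.5, 7.9, 4.7]
gripper_width: 0.455
grasp_force: 61.4
```

```bash
python3 - <<'E'
from h import *
s=state();print({k:np.round(s[k],3) for k in('time','tool_pos','tool_rot','joint_efforts','contact_force','ft_torque','grasp_force','gripper_width')})
E
```

```text
{'time': np.float64(6.825), 'tool_pos': array([0.541, 0.089, 0.066]), 'tool_rot': array([0.002, 0.121, 0.993, 0.003]), 'joint_efforts': array([ -5.433, -30.793, -29.48 ,  -2.542,   0.24 ,   0.855]), 'contact_force': array([-0.471,  7.949,  4.657]), 'ft_torque': array([ 2.494, -0.212,  1.337]), 'grasp_force': np.float64(61.437), 'gripper_width': np.float64(0.455)}
```

Positive gives at 0.6 N m; negative comes up hard (1.3 N m on the wrist with growing side forces). So I'll stroke in the positive direction.

Request:
{"fn": "play_rows", "kwargs": {"linear": [[0,0,0],[0,0,0],[-0.0003,0,0.0003],[-0.0003,0,0.0003],[-0.0003,0,0.0004],[0,0,0]], "turn": [8,8,8,8,8,0]}}

```text
time: 7.58
tool_pos: [0.537, 0.088, 0.0666]
tool_rot: [-0.003, -0.227, 0.974, 0.002]
contact_force: [-14.4, 4.4, 16.6]
gripper_width: 0.451
grasp_force: 86.2
```

```bash
python3 - <<'E'
from h import *
s=state();print({k:np.round(s[k],3) for k in('time','tool_pos','tool_rot','contact_force','ft_torque','grasp_force','gripper_width')})
save(grab_frame('wrist'),'w3.png')
a=cv2.imread('pics/w2.png')[190:350,210:430];b=cv2.imread('pics/w3.png')[190:350,210:430]
cv2.imwrite('pics/c3.png',cv2.resize(cv2.hconcat([a,b]),None,fx=1.8,fy=1.8))
E
```

```text
{'time': np.float64(7.575), 'tool_pos': array([0.537, 0.088, 0.067]), 'tool_rot': array([-0.003, -0.227,  0.974,  0.002]), 'contact_force': array([-14.433,   4.448,  16.591]), 'ft_torque': array([0.837, 2.036, 0.182]), 'grasp_force': np.float64(86.17), 'gripper_width': np.float64(0.451)}
```

View pics/c3.png

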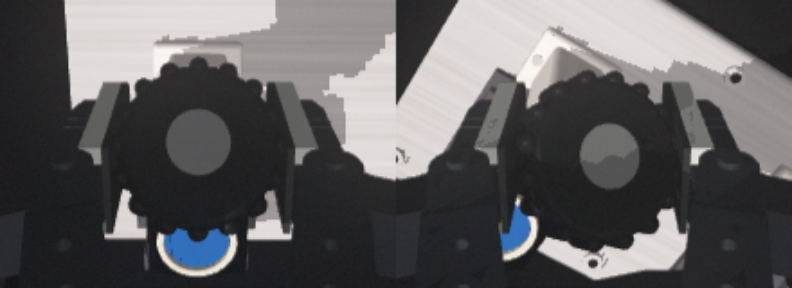

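Request:
{"fn": "play_rows", "kwargs": {"linear": [[0,0,0],[0,0,0],[0,0,0],[0,0,0],[0,0,0],[0,0,0],[0,0,0],[0,0,0]], "turn": [0,0,-10,-10,-10,-10,-10,-10], "hand": 0.062}}

```text
time: 8.62
tool_pos: [0.5391, 0.0861, 0.0645]
tool_rot: [-0.0, 0.294, 0.956, -0.0]
contact_force: [-0.2, 0.0, 0.4]
gripper_width: 0.723
grasp_force: 0.0
```

Request:
{"fn": "play_rows", "kwargs": {"linear": [[0,0,0],[0,0,0],[0,0,0],[0,0,0],[0,0,0],[0,0,0]], "turn": [-4,0,0,0,0,0], "hand": 0.03}}

```text
time: 9.38
tool_pos: [0.5381, 0.0848, 0.0652]
tool_rot: [-0.001, 0.324, 0.946, -0.002]
contact_force: [-7.0, -4.8, 7.8]
gripper_width: 0.459
grasp_force: 59.2
```

Request:
{"fn": "play_rows", "kwargs": {"linear": [[0,0,0],[-0.0002,0,0.0003],[-0.0002,0,0.0003],[-0.0002,0,0.0003],[-0.0002,0,0.0003],[-0.0002,0,0.0003],[-0.0002,0,0.0003],[0,0,0]], "turn": [8,8,8,8,8,8,8,8]}}

```text
time: 10.38
tool_pos: [0.5351, 0.0864, 0.0653]
tool_rot: [-0.003, -0.226, 0.974, 0.002]
contact_force: [-5.4, -1.7, 2.7]
gripper_width: 0.451
grasp_force: 86.9
```

```bash
python3 - <<'E'
from h import *
s=state();print({k:np.round(s[k],3) for k in('time','tool_pos','tool_rot','contact_force','ft_torque','grasp_force','gripper_width')})
E
```

```text
{'time': np.float64(10.375), 'tool_pos': array([0.535, 0.086, 0.065]), 'tool_rot': array([-0.003, -0.226,  0.974,  0.002]), 'contact_force': array([-5.408, -1.736,  2.699]), 'ft_torque': array([ 0.003,  1.021, -1.152]), 'grasp_force': np.float64(86.862), 'gripper_width': np.float64(0.451)}
```

Request:
{"fn": "play_rows", "kwargs": {"linear": [[0,0,0],[0,0,0],[-0.001,0,0.001],[0,0,0],[0,0,0],[0,0,0],[0,0,0],[0,0,0]], "turn": [0,0,-10,-10,-10,-10,-10,-10], "hand": 0.062}}

```text
time: 11.38
tool_pos: [0.5375, 0.0862, 0.068]
tool_rot: [0.001, 0.294, 0.956, -0.0]
contact_force: [0.1, 0.9, 0.4]
gripper_width: 0.725
grasp_force: 0.0
```

Request:
{"fn": "play_rows", "kwargs": {"linear": [[0,0,0],[0,0,0],[0,0,0],[0,0,0],[0,0,0],[0,0,0]], "turn": [-4,0,0,0,0,0], "hand": 0.03}}

```text
time: 12.12
tool_pos: [0.537, 0.0856, 0.0687]
tool_rot: [-0.0, 0.324, 0.946, -0.001]
contact_force: [-4.7, -2.2, 4.8]
gripper_width: 0.462
grasp_force: 59.5
```

Request:
{"fn": "play_rows", "kwargs": {"linear": [[0,0,0],[-0.0002,0,0.0003],[-0.0002,0,0.0003],[-0.0002,0,0.0003],[-0.0002,0,0.0003],[-0.0002,0,0.0003],[-0.0002,0,0.0003],[0,0,0]], "turn": [8,8,8,8,8,8,8,8]}}

```text
time: 13.12
tool_pos: [0.5335, 0.085, 0.0683]
tool_rot: [-0.003, -0.226, 0.974, -0.0]
contact_force: [-5.7, -9.1, -0.1]
gripper_width: 0.454
grasp_force: 85.8
```

Request:
{"fn": "play_rows", "kwargs": {"linear": [[0,0,0],[0,0,0],[-0.001,0,0.001],[0,0,0],[0,0,0],[0,0,0],[0,0,0],[0,0,0]], "turn": [0,0,-10,-10,-10,-2,0,0], "hand": 0.062}}

```text
time: 14.12
tool_pos: [0.5349, 0.0864, 0.0707]
tool_rot: [0.0, 0.051, 0.999, -0.0]
contact_force: [-0.3, 0.4, -0.6]
gripper_width: 0.724
grasp_force: 0.0
```

```bash
python3 - <<'E'
from h import *
s=state();print({k:np.round(s[k],3) for k in('time','tool_pos','tool_rot','contact_force','ft_torque')})
C=cam('wrist',s);save(grab_frame('wrist'),'w4.png')
a=cv2.imread('pics/w2.png')[150:350,210:430];b=cv2.imread('pics/w4.png')[150:350,210:430]
cv2.imwrite('pics/c4.png',cv2.resize(cv2.hconcat([a,b]),None,fx=1.8,fy=1.8))
# expected cap-centre pixel for rises
k=np.array([.540,.0865,.086]);th=np.radians(-5.8);ax=np.array([-.643*np.cos(th),-.643*np.sin(th),.766])
for r in(0,4,6,8):print(r,proj(C,k+ax*(.009+r/1000)))
E
```

```text
{'time': np.float64(14.125), 'tool_pos': array([0.535, 0.086, 0.071]), 'tool_rot': array([ 0.   ,  0.051,  0.999, -0.   ]), 'contact_force': array([-0.255,  0.429, -0.565]), 'ft_torque': array([-0.017, -0.058,  0.025])}
0 [320.47255697 271.77919906]
4 [320.49836379 270.33386589]
6 [320.51181164 269.58070721]
8 [320.52564317 268.80606053]
```

View pics/c4.png

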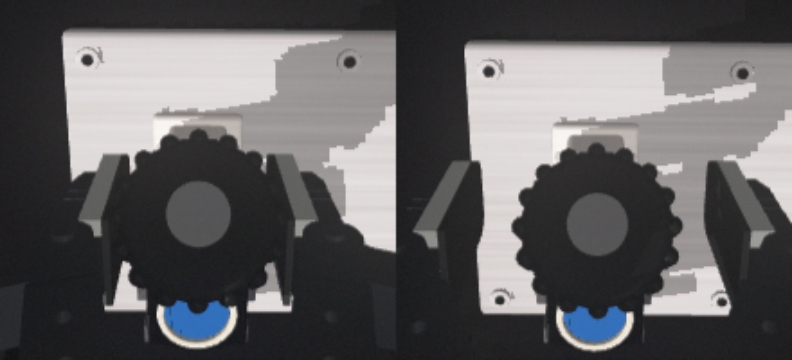

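Request:
{"fn": "play_rows", "kwargs": {"linear": [[0,0,0],[0,0,0],[0,0,0],[0,0,0]], "turn": [-10,-10,-10,-2]}}

```text
time: 14.68
tool_pos: [0.5347, 0.0863, 0.0706]
tool_rot: [0.0, 0.324, 0.946, -0.0]
contact_force: [-0.5, 0.1, -0.3]
gripper_width: 0.726
grasp_force: 0.0
```

Request:
{"fn": "play_rows", "kwargs": {"linear": [[0,0,0],[0,0,0],[0,0,0],[0,0,0],[0,0,0],[0,0,0]], "turn": [-2,0,0,0,0,0], "hand": 0.03}}

```text
time: 15.42
tool_pos: [0.535, 0.0866, 0.0712]
tool_rot: [0.0, 0.341, 0.94, 0.0]
contact_force: [-3.2, 1.9, 4.4]
gripper_width: 0.463
grasp_force: 59.6
```

Request:
{"fn": "play_rows", "kwargs": {"linear": [[0,0,0],[-0.0002,0,0.0003],[-0.0002,0,0.0003],[-0.0002,0,0.0003],[-0.0002,0,0.0003],[-0.0002,0,0.0003],[-0.0002,0,0.0003],[0,0,0]], "turn": [8,8,8,8,8,8,8,8]}}

```text
time: 16.42
tool_pos: [0.5308, 0.0839, 0.0709]
tool_rot: [-0.004, -0.21, 0.978, -0.002]
contact_force: [-8.3, -14.6, 4.6]
gripper_width: 0.452
grasp_force: 84.3
```

Request:
{"fn": "play_rows", "kwargs": {"linear": [[0,0,0],[0,0,0],[0,0,0],[0,0,0.04],[-0.01,0,0.04],[-0.02,0,0.04],[-0.0,0,0.062],[0,0,0]], "turn": [0,0,0,-5,-10,-10,-5,0], "hand": 0.0854}}

```text
time: 17.42
tool_pos: [0.5066, 0.0865, 0.2617]
tool_rot: [0.006, 0.051, 0.999, 0.0]
contact_force: [0.9, 0.1, 0.1]
gripper_width: 1.002
grasp_force: 0.0
```

```bash
python3 - <<'E'
from h import *
s=state();print({k:np.round(s[k],4) for k in('time','tool_pos','tool_rot','contact_force','joint_pos')})
C=cam('wrist',s);im=grab_frame('wrist');save(im,'w5.png')
# compare against first wrist picture w1 via rays: cap centres
g=cv2.cvtColor(im,cv2.COLOR_RGB2GRAY)
k=np.array([.540,.0865,.086]);th=np.radians(-5.8);ax=np.array([-.643*np.cos(th),-.643*np.sin(th),.766])
for r in(0,4,6,8):print(r,proj(C,k+ax*(.009+r/1000)))
for t in ['clamp_a_grip','cube_mid']:
    for r in trace('wrist',t):
        q=r['region'];ys,xs=np.nonzero(q);print(t,round(r['p'],2),np.round(r['location']),q.sum(),(xs.min(),xs.max(),ys.min(),ys.max()))
sc=grab_frame('scene');save(sc,'s5.png')
a=cv2.imread('pics/scene0.png')[150:235,285:385];b=cv2.imread('pics/s5.png')[150:235,285:385]
a,b=[cv2.resize(v,None,fx=4,fy=4,interpolation=cv2.INTER_CUBIC) for v in(a,b)]
w=cv2.resize(cv2.imread('pics/w5.png')[100:300,220:420],(340,340))
cv2.imwrite('pics/c5.png',cv2.hconcat([b,w]))
E
```

```text
{'time': np.float64(17.425), 'tool_pos': array([0.5066, 0.0865, 0.2617]), 'tool_rot': array([6.500e-03, 5.120e-02, 9.987e-01, 4.000e-04]), 'contact_force': array([0.9239, 0.0722, 0.1041]), 'joint_pos': array([ 2.4400e-02, -2.4250e-01,  1.8381e+00, -1.0000e-04,  1.5330e+00,
       -1.4440e+00])}
0 [322.36330538 197.68954722]
4 [322.3968429  196.29731076]
6 [322.4139011  195.58917707]
8 [322.43115672 194.87284767]
clamp_a_grip 0.72 [429. 200.] 1156 (np.int64(408), np.int64(448), np.int64(182), np.int64(219))
cube_mid 0.97 [204. 221.] 1253 (np.int64(184), np.int64(230), np.int64(200), np.int64(240))
cube_mid 0.72 [324. 232.] 844 (np.int64(309), np.int64(335), np.int64(214), np.int64(248))
cube_mid 0.36 [169. 280.] 426 (np.int64(153), np.int64(185), np.int64(265), np.int64(294))
```

View pics/c5.png

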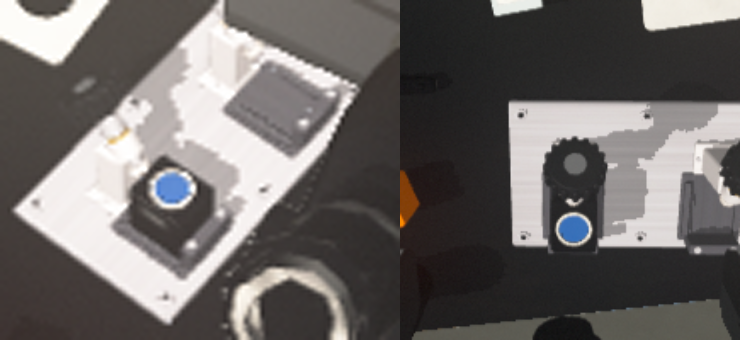

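The scene crop shows the cube free of the hand. The right crop shows the knob cap at about wrist px (323,196). I'll measure the rise from the cap centroid against the cube's ring, before and after.

```bash
python3 - <<'E'
from h import *
def cent(m):
    n,l,st,c=cv2.connectedComponentsWithStats(m.astype(np.uint8)); i=1+np.argmax(st[1:,4]); return c[i],st[i,4]
def meas(f,cap,ring,cw=9):
    im=cv2.imread(f).astype(int);out=[]
    x,y=cap;p=im[y-cw:y+cw+1,x-cw:x+cw+1].mean(2);c,n=cent((p>60)&(p<140));out.append((c+[x-cw,y-cw],n))
    x,y=ring;w=14;q=im[y-w:y+w+1,x-w:x+w+1];c,n=cent((q[...,0]-q[...,2])>50);out.append((c+[x-w,y-w],n));return out
a=meas('pics/w1.png',(328,204),(326,241));b=meas('pics/w5.png',(323,196),(322,235))
print('w1',a);print('w5',b)
s=state();C5=cam('wrist',s)
s1=dict(s);s1['tool_pos']=[0.50133655,0.08137015,0.25844119];s1['tool_rot']=[5.29e-05,5.1667e-02,9.98664e-01,0];C1=cam('wrist',s1)
th=np.radians(-5.8);ax=np.array([-.643*np.cos(th),-.643*np.sin(th),.766])
ring=atz(C1,a[1][0],.054);print('ring',ring,atz(C5,b[1][0],.054))
capz=.093;cap=atz(C1,a[0][0],capz);print('cap0',cap)
d=b[1][0]-proj(C5,ring)
for r in(0,2,4,6,8):print(r,proj(C5,cap+ax*r/1000)+d,'seen',b[0][0])
T=cam('scene');print('scene cap px rise0,8',proj(T,cap),proj(T,cap+ax*.008))
for f in('scene0','s5'):
    g=cv2.cvtColor(cv2.imread(f'pics/{f}.png'),6);print(f);print(g[164:182,296:318])
E
```

```text
w1 [(array([328.45394737, 203.24342105]), np.int32(152)), (array([326.8115942 , 241.13043478]), np.int32(207))]
w5 [(array([322.65753425, 195.93835616]), np.int32(146)), (array([321.8647343 , 234.14009662]), np.int32(207))]
ring [0.59517297 0.08086999 0.054     ] [0.583314   0.08098393 0.054     ]
cap0 [0.5324671 0.087778  0.093    ]
0 [322.8900754  195.71979419] seen [322.65753425 195.93835616]
2 [322.9126975  195.02263244] seen [322.65753425 195.93835616]
4 [322.9355831  194.31734986] seen [322.65753425 195.93835616]
6 [322.95873685 193.60380372] seen [322.65753425 195.93835616]
8 [322.98216348 192.88184793] seen [322.65753425 195.93835616]
scene cap px rise0,8 [306.90410533 174.81470668] [305.11417879 172.18355634]
scene0
[[250 254 250 251 250 131  83  80  81  79  81  81  81  82  82  80  81  81
   81  81  82  81]
 [136 203 241 208 161  82  81  81  80  81  80  82  81  80  82  81  81  81
   81  82  82  81]
 [ 82  97 119 106  85  80  80  80  80  79  80  81  80  81  80  79  80  81
   80  80  82  80]
 [ 79  80  80  80  79  80  80  80  80  79  80  79  80  81  80  80  81  84
   81  79  8
[... 2287 characters left out ...]
2  87  83  81  76  76  78  76
   77  95 173 228]
 [ 74  74  74  75  77  72  72  76  82  80  78  77  78  77  76  74  77  79
   81 158 231 188]
 [ 74  75  73  75  79  74  74  77  79  79  76  76  75  75  77  76  76  77
  122 211 240 236]
 [ 73  73  74  74  76  77  76  76  77  76  76  79  77  77  77  76  73 108
  195 240 235 222]
 [ 72  74  74  73  75  75  75  76  79  76  74  76  79  76  78  77  96 152
  205 240 240 240]
 [ 72  72  72  74  72  74  75  76  71  75  76  75  76  75  85 165 239 229
  211 221 240 241]
 [ 72  72  72  73  74  73  74  76  76  75  77  74  80 109 176 241 244 238
  224 199 218 240]
 [ 74  73  73  73  73  72  73  73  76  73  75  71 101 175 226 238 243 243
  231 205 187 234]]
```

The scene pictures before and after are identical to sub-pixel level, so the knob hasn't risen: the positive turn only slipped on a tight screw. The loosening way must be negative, so I'll regrip at +32° and stroke that way.

Request:
{"fn": "play_rows", "kwargs": {"linear": [[0.0334,0,0],[0,0,-0.04],[0,0,-0.04],[0,0,-0.04],[0,0,-0.04],[0,0,-0.0365],[0,0,0]], "turn": [0,10,10,10,2,0,0]}}

```text
time: 18.5
tool_pos: [0.5324, 0.0862, 0.0524]
tool_rot: [-0.006, -0.226, 0.974, 0.001]
contact_force: [-1.3, 0.4, 0.3]
gripper_width: 1.004
grasp_force: 0.0
```

Request:
{"fn": "play_rows", "kwargs": {"linear": [[0,0,0],[0,0,0],[0,0,0],[0,0,0],[0,0,0],[0,0,0],[0,0,0]], "turn": [0,0,0,0,0,0,0], "hand": 0.03}}

```text
time: 19.38
tool_pos: [0.5374, 0.0878, 0.0605]
tool_rot: [0.001, -0.226, 0.974, 0.001]
contact_force: [-5.4, 4.9, 9.0]
gripper_width: 0.462
grasp_force: 59.1
```

Request:
{"fn": "play_rows", "kwargs": {"linear": [[0,0,0],[-0.0002,0,0.0003],[-0.0002,0,0.0003],[-0.0002,0,0.0003],[-0.0002,0,0.0003],[-0.0002,0,0.0003],[-0.0002,0,0.0003],[0,0,0]], "turn": [-8,-8,-8,-8,-8,-8,-8,-8]}}

```text
time: 20.38
tool_pos: [0.5391, 0.0881, 0.0614]
tool_rot: [0.004, 0.325, 0.946, 0.004]
contact_force: [8.5, 5.4, -9.3]
gripper_width: 0.452
grasp_force: 79.0
```

```bash
python3 - <<'E'
from h import *
s=state();print({k:np.round(s[k],3) for k in('time','tool_pos','contact_force','ft_torque','grasp_force','gripper_width')})
save(grab_frame('scene'),'s6.png')
g=cv2.cvtColor(cv2.imread('pics/s6.png'),6);print(g[166:176,298:314])
E
```

```text
{'time': np.float64(20.375), 'tool_pos': array([0.539, 0.088, 0.061]), 'contact_force': array([ 8.516,  5.402, -9.29 ]), 'ft_torque': array([ 1.242, -1.906,  1.227]), 'grasp_force': np.float64(78.967), 'gripper_width': np.float64(0.452)}
[[78 77 78 79 78 78 77 76 76 75 68 67 70 76 78 75]
 [76 77 77 78 78 78 78 79 76 72 68 70 76 71 71 71]
 [79 75 77 78 74 72 73 72 69 67 68 67 64 65 64 65]
 [83 83 79 78 77 76 77 76 77 82 77 62 62 68 72 66]
 [83 83 78 77 78 80 80 81 92 87 63 63 66 69 65 70]
 [79 79 76 76 77 77 77 77 75 65 63 67 75 76 68 68]
 [78 79 77 78 80 78 77 71 64 64 68 70 69 67 69 67]
 [80 78 78 77 77 76 73 65 62 69 76 73 68 69 70 69]
 [78 78 76 77 78 77 75 65 67 71 68 67 68 66 67 71]
 [76 77 74 72 70 67 70 81 69 70 69 70 69 69 66 67]]
```

Request:
{"fn": "play_rows", "kwargs": {"linear": [[0,0,0],[0,0,0],[0,0,0.04],[0,0,0.06],[-0.02,0,0.06],[-0.02,0,0],[0,0,0]], "turn": [0,0,10,10,10,2,0], "hand": 0.0854}}

```text
time: 21.3
tool_pos: [0.4959, 0.0865, 0.2206]
tool_rot: [0.002, 0.051, 0.999, 0.0]
contact_force: [0.2, 0.5, 0.2]
gripper_width: 1.003
grasp_force: 0.0
```

```bash
python3 - <<'E'
from h import *
s=state();print({k:np.round(s[k],4) for k in('time','tool_pos','tool_rot')})
save(grab_frame('scene'),'s6.png');save(grab_frame('wrist'),'w6.png')
g=cv2.cvtColor(cv2.imread('pics/s6.png'),6);print(g[164:178,296:318])
E
```

```text
{'time': np.float64(21.3), 'tool_pos': array([0.4959, 0.0865, 0.2206]), 'tool_rot': array([1.500e-03, 5.120e-02, 9.987e-01, 2.000e-04])}
[[249 253 249 250 249 126  76  75  77  76  76  76  76  76  77  75  75  77
   77  76  75  76]
 [132 199 239 203 157  78  75  75  75  76  75  76  75  76  76  75  77  75
   76  76  75  75]
 [ 79  93 113 103  81  75  75  75  75  74  76  77  75  76  79  75  77  74
   75  77  76  74]
 [ 74  76  77  77  75  75  74  75  75  74  74  77  74  74  75  74  76  78
   76  74  75  73]
 [ 75  74  75  76  74  74  75  73  72  75  78  79  74  76  76  73  73  73
   74  75  75  72]
 [ 74  75  75  74  74  74  73  74  80 106 128 122  90  75  75  77  77  76
   73  74  76  72]
 [ 73  75  74  75  75  74  73  80 107 130 132 128  84  74  76  77  75  76
   75  78  75  74]
 [ 75  73  76  76  75  73  77  98 129 129 118  90  75  77  84  88  75  74
   76  73  74  75]
 [ 74  74  74  74  73  74  78  94 102 100  77  74  77  78  74  76  76  74
   76  75  73  93]
 [ 72  73  74  73  74  73  73  75  74  75  76  86  85  83  77  75  76  76
   74  76  92 147]
 [ 72  73  72  72  73  72  73  73  77  80  75  76  77  76  75  74  76  76
   75 112 200 228]
 [ 73  74  72  72  73  74  73  75  79  82  75  74  76  78  76  76  75  76
  112 196 238 230]
 [ 74  73  72  76  83  76  80  76  79  75  77  76  76  74  73  76  76  94
  174 237 240 237]
 [ 72  73  73  73  74  73  76  75  74  77  74  74  76  76  76  76  86 139
  215 240 235 221]]
```

The cap has moved up and left by about 0.6 px, a rise of roughly 2 mm, so negative is the loosening way. I'll do three more strokes.

Request:
{"fn": "play_rows", "kwargs": {"linear": [[0.0425,0,0],[0,0,-0.04],[0,0,-0.04],[0,0,-0.04],[0,0,-0.035],[0,0,0]], "turn": [0,10,10,10,2,0], "hand": 0.065}}

```text
time: 22.15
tool_pos: [0.5352, 0.0862, 0.0593]
tool_rot: [-0.005, -0.226, 0.974, 0.001]
contact_force: [-1.0, -0.3, 0.8]
gripper_width: 0.76
grasp_force: 0.0
```

Request:
{"fn": "play_rows", "kwargs": {"linear": [[0,0,0],[0,0,0],[0,0,0],[0,0,0],[0,0,0],[0,0,0]], "turn": [0,0,0,0,0,0], "hand": 0.03}}

```text
time: 22.9
tool_pos: [0.5379, 0.0885, 0.0661]
tool_rot: [-0.0, -0.226, 0.974, 0.002]
contact_force: [-7.3, 7.7, 5.3]
gripper_width: 0.46
grasp_force: 59.6
```

Request:
{"fn": "play_rows", "kwargs": {"linear": [[0,0,0],[-0.0002,0,0.0003],[-0.0002,0,0.0003],[-0.0002,0,0.0003],[-0.0002,0,0.0003],[-0.0002,0,0.0003],[-0.0002,0,0.0003],[0,0,0]], "turn": [-8,-8,-8,-8,-8,-8,-8,-8]}}

```text
time: 23.9
tool_pos: [0.5384, 0.0874, 0.068]
tool_rot: [0.001, 0.325, 0.946, 0.001]
contact_force: [-2.6, 2.9, 3.1]
gripper_width: 0.452
grasp_force: 86.1
```

Request:
{"fn": "play_rows", "kwargs": {"linear": [[0,0,0],[0,0,0],[0,0,0],[0,0,0],[0,0,0],[0,0,0],[0,0,0],[0,0,0]], "turn": [0,0,10,10,10,10,10,10], "hand": 0.062}}

```text
time: 24.9
tool_pos: [0.5384, 0.0864, 0.067]
tool_rot: [0.001, -0.195, 0.981, -0.0]
contact_force: [0.1, -0.9, -0.6]
gripper_width: 0.727
grasp_force: 0.0
```

Request:
{"fn": "play_rows", "kwargs": {"linear": [[0,0,0],[0,0,0],[0,0,0],[0,0,0],[0,0,0],[0,0,0]], "turn": [4,0,0,0,0,0], "hand": 0.03}}

```text
time: 25.65
tool_pos: [0.5372, 0.0889, 0.0681]
tool_rot: [0.0, -0.226, 0.974, 0.003]
contact_force: [-7.8, 7.6, 9.5]
gripper_width: 0.462
grasp_force: 59.0
```

Request:
{"fn": "play_rows", "kwargs": {"linear": [[0,0,0],[-0.0002,0,0.0003],[-0.0002,0,0.0003],[-0.0002,0,0.0003],[-0.0002,0,0.0003],[-0.0002,0,0.0003],[-0.0002,0,0.0003],[0,0,0]], "turn": [-8,-8,-8,-8,-8,-8,-8,-8]}}

```text
time: 26.65
tool_pos: [0.5372, 0.0867, 0.0697]
tool_rot: [0.001, 0.325, 0.946, 0.0]
contact_force: [-1.3, -1.4, 2.6]
gripper_width: 0.448
grasp_force: 86.6
```

Request:
{"fn": "play_rows", "kwargs": {"linear": [[0,0,0],[0,0,0],[0,0,0],[0,0,0],[0,0,0],[0,0,0],[0,0,0],[0,0,0]], "turn": [0,0,10,10,10,10,10,10], "hand": 0.062}}

```text
time: 27.65
tool_pos: [0.5367, 0.0864, 0.0681]
tool_rot: [0.001, -0.195, 0.981, 0.0]
contact_force: [0.3, 1.2, -0.5]
gripper_width: 0.727
grasp_force: 0.0
```

Request:
{"fn": "play_rows", "kwargs": {"linear": [[0,0,0],[0,0,0],[0,0,0],[0,0,0],[0,0,0],[0,0,0]], "turn": [4,0,0,0,0,0], "hand": 0.03}}

```text
time: 28.4
tool_pos: [0.5356, 0.0887, 0.0691]
tool_rot: [-0.0, -0.226, 0.974, 0.003]
contact_force: [-7.6, 7.8, 8.2]
gripper_width: 0.462
grasp_force: 59.1
```

Request:
{"fn": "play_rows", "kwargs": {"linear": [[0,0,0],[-0.0002,0,0.0003],[-0.0002,0,0.0003],[-0.0002,0,0.0003],[-0.0002,0,0.0003],[-0.0002,0,0.0003],[-0.0002,0,0.0003],[0,0,0]], "turn": [-8,-8,-8,-8,-8,-8,-8,-8]}}

```text
time: 29.4
tool_pos: [0.536, 0.0877, 0.0706]
tool_rot: [0.001, 0.325, 0.946, 0.002]
contact_force: [-1.3, 3.2, 5.1]
gripper_width: 0.452
grasp_force: 86.3
```

Request:
{"fn": "play_rows", "kwargs": {"linear": [[0,0,0],[0,0,0],[0,0,0.04],[0,0,0.06],[-0.02,0,0.05],[-0.02,0,0],[0,0,0],[0,0,0]], "turn": [0,0,10,10,10,2,0,0], "hand": 0.0854}}

```text
time: 30.4
tool_pos: [0.4949, 0.0863, 0.2186]
tool_rot: [-0.0, 0.051, 0.999, 0.0]
contact_force: [0.7, 0.4, -0.1]
gripper_width: 1.001
grasp_force: 0.0
```

```bash
python3 - <<'E'
from h import *
s=state();print({k:np.round(s[k],4) for k in('time','tool_pos','tool_rot')})
save(grab_frame('scene'),'s7.png');s=state();C=cam('wrist',s);im=grab_frame('wrist');save(im,'w7.png')
g=cv2.cvtColor(cv2.imread('pics/s7.png'),6);print(g[164:175,298:314])
for r in trace('wrist','cube_mid'):
    l=r['location'];print(round(r['p'],2),np.round(l),r['region'].sum(),np.round(atz(C,l,.054),4))
q=im.astype(int);m=((q[...,2]-q[...,0])>50).astype(np.uint8);n,l,st,c=cv2.connectedComponentsWithStats(m)
for i in range(1,n):
    if st[i,4]>60: print('blue',c[i].round(1),st[i,4],np.round(atz(C,c[i],.054),4))
E
```

```text
{'time': np.float64(30.4), 'tool_pos': array([0.4949, 0.0863, 0.2186]), 'tool_rot': array([-4.000e-04,  5.130e-02,  9.987e-01,  0.000e+00])}
[[249 250 249 127  78  75  75  76  75  77  75  74  75  75  76  76]
 [239 204 157  78  76  75  75  75  74  76  75  74  76  79  77  76]
 [114 102  80  76  75  74  74  74  74  74  75  74  75  76  81  74]
 [ 77  76  74  75  74  75  80 100 109  91  75  76  76  76  75  76]
 [ 74  74  74  76  79  97 128 130 121  82  74  75  81  89  75  74]
 [ 74  74  72  75  98 129 131 126  98  74  75  76  75  76  76  74]
 [ 74  76  75  80 106 123  99  90  75  76  78  80  78  73  73  76]
 [ 74  73  73  75  75  78  74  74  78  80  76  77  77  77  73  77]
 [ 74  71  72  73  73  73  76  87  98  78  77  76  77  77  75  74]
 [ 74  72  73  75  77  79  83  83  76  77  77  77  74  77  77  72]
 [ 73  78  74  77  82  78  79  76  76  75  76  76  75  77  75  73]]
0.84 [323. 262.] 919 [0.5938 0.0799 0.054 ]
0.71 [193. 242.] 1294 [ 0.5554 -0.0601  0.054 ]
blue [581.9  61.1] 184 [0.4106 0.3401 0.054 ]
blue [ 89.3 256.5] 68 [ 0.5611 -0.1804  0.054 ]
blue [323.7 262.6] 247 [0.5954 0.0807 0.054 ]
blue [ 78.  282.1] 207 [ 0.5919 -0.2039  0.054 ]
```

```bash
python3 - <<'E'
from h import *
T=cam('scene')
k=np.array([.5345,.0872,.093]);th=np.radians(-5.8);ax=np.array([-.643*np.cos(th),-.643*np.sin(th),.766])
j=(proj(T,k+ax*.008)-proj(T,k))/8
c=[]
for f in('scene0','s5','s6','s7'):
    g=cv2.cvtColor(cv2.imread(f'pics/{f}.png'),6)[166:175,301:311].astype(float);w=np.clip(g-88,0,None)
    y,x=np.mgrid[166:175,301:311];p=np.array([(w*x).sum(),(w*y).sum()])/w.sum();c.append(p);print(f,p,w.sum(),'rise mm',(p-c[0])@j/(j@j))
# wrist w6 vs w7
for f,tp,tr in(('w6',[.4959,.0865,.2206],[1.5e-3,.0512,.9987,2e-4]),('w7',[.4949,.0863,.2186],[-4e-4,.0513,.9987,0])):
    C=cam('wrist',dict(tool_pos=tp,tool_rot=tr));im=cv2.imread(f'pics/{f}.png').astype(int)
    u,v=proj(C,k).round().astype(int);g=im[v-16:v+17,u-12:u+13].mean(2);n,l,st,cc=cv2.connectedComponentsWithStats(((g>60)&(g<140)).astype(np.uint8));i=1+np.argmax(st[1:,4]);print(f,cc[i]+[u-12,v-16],st[i,4],'pred',[proj(C,k+ax*r/1e3).round(1) for r in(0,4,8)])
E
```

```text
scene0 [305.63084112 170.81775701] 428.0 rise mm 0.0
s5 [305.59078591 170.82655827] 369.0 rise mm 0.038327370449464285
s6 [305.42025316 170.23797468] 395.0 rise mm 1.5030584165043321
s7 [304.29100529 168.73544974] 378.0 rise mm 6.22316552959675
w6 [324.57435897 222.34871795] 195 pred [array([324.2, 223.5]), array([324.3, 222.2]), array([324.3, 220.9])]
w7 [325.165 222.575] 200 pred [array([324.6, 225.8]), array([324.7, 224.5]), array([324.7, 223.2])]
```

The rise is about 6.2 mm, just over the threshold. I'll add one more stroke for margin, then go over the cube.

Request:
{"fn": "play_rows", "kwargs": {"linear": [[0.04,0,0],[0,0,-0.04],[0,0,-0.04],[0,0,-0.04],[0,0,-0.028],[0,0,0],[0,0,0]], "turn": [0,10,10,10,2,0,0], "hand": 0.065}}

```text
time: 31.42
tool_pos: [0.5358, 0.0863, 0.0723]
tool_rot: [0.001, -0.226, 0.974, -0.0]
contact_force: [0.2, 0.6, 0.4]
gripper_width: 0.763
grasp_force: 0.0
```

Request:
{"fn": "play_rows", "kwargs": {"linear": [[0,0,0],[0,0,0],[0,0,0],[0,0,0],[0,0,0],[0,0,0]], "turn": [0,0,0,0,0,0], "hand": 0.03}}

```text
time: 32.17
tool_pos: [0.5348, 0.0888, 0.0742]
tool_rot: [0.0, -0.226, 0.974, 0.003]
contact_force: [-7.1, 7.3, 10.4]
gripper_width: 0.461
grasp_force: 58.9
```

Request:
{"fn": "play_rows", "kwargs": {"linear": [[0,0,0],[-0.0002,0,0.0003],[-0.0002,0,0.0003],[-0.0002,0,0.0003],[-0.0002,0,0.0003],[-0.0002,0,0.0003],[-0.0002,0,0.0003],[0,0,0]], "turn": [-8,-8,-8,-8,-8,-8,-8,-8]}}

```text
time: 33.17
tool_pos: [0.5353, 0.0884, 0.0766]
tool_rot: [0.001, 0.325, 0.946, 0.003]
contact_force: [-5.8, 6.9, 10.1]
gripper_width: 0.452
grasp_force: 85.0
```

Request:
{"fn": "play_rows", "kwargs": {"linear": [[0,0,0],[0,0,0],[0,0,0.03],[0,0,0.04],[0,0,0.03],[0,0,0],[0,0,0],[0,0,0]], "turn": [0,0,10,10,10,2,0,0], "hand": 0.0854}}

```text
time: 34.17
tool_pos: [0.5327, 0.0863, 0.1713]
tool_rot: [-0.002, 0.052, 0.999, -0.0]
contact_force: [-0.0, -0.7, -1.4]
gripper_width: 1.0
grasp_force: 0.0
```

```bash
python3 - <<'E'
from h import *
s=state();C=cam('wrist',s);im=grab_frame('wrist');save(im,'w8.png');print(s['time'],s['tool_pos'],s['tool_rot'])
q=im.astype(int);m=((q[...,2]-q[...,0])>50).astype(np.uint8);n,l,st,c=cv2.connectedComponentsWithStats(m)
for i in range(1,n):
    if st[i,4]>60: print('blue',c[i].round(1),st[i,4],np.round(atz(C,c[i],.054),4))
E
```

```text
34.175 [0.53266039 0.08631065 0.17127726] [-1.52935105e-03  5.17020013e-02  9.98661383e-01 -7.41375245e-05]
blue [631.5  15.8] 191 [0.4215 0.3353 0.054 ]
blue [320.4 252.6] 365 [0.5952 0.0808 0.054 ]
blue [ 44.9 246.6] 95 [ 0.5627 -0.1765  0.054 ]
blue [ 30.  276.6] 291 [ 0.5923 -0.2025  0.054 ]
```

Request:
{"fn": "play_rows", "kwargs": {"linear": [[0.035,-0.003,0],[0.0325,-0.003,0],[0,0,-0.03],[0,0,-0.04],[0,0,-0.04],[0,0,-0.025],[0,0,-0.01],[0,0,0]], "turn": [0,0,0,0,0,0,0,0]}}

```text
time: 35.22
tool_pos: [0.6006, 0.0803, 0.0273]
tool_rot: [-0.001, 0.051, 0.999, -0.0]
contact_force: [-0.5, 0.4, -0.8]
gripper_width: 0.999
grasp_force: 0.0
```

Request:
{"fn": "play_rows", "kwargs": {"linear": [[0,0,0],[0,0,0],[0,0,0],[0,0,0],[0,0,0],[0,0,0],[0,0,0]], "turn": [0,0,0,0,0,0,0], "hand": 0.02}}

```text
time: 36.1
tool_pos: [0.6022, 0.0803, 0.0294]
tool_rot: [0.001, 0.051, 0.999, 0.0]
contact_force: [-0.3, 0.7, 6.3]
gripper_width: 0.386
grasp_force: 61.6
```

Request:
{"fn": "play_rows", "kwargs": {"linear": [[0,0,0.005],[0,0,0.008],[0,0,0.012],[0,0,0.025],[0,0,0.03],[0,0,0.02],[0,0,0]], "turn": [0,0,0,0,0,0,0]}}

```text
time: 36.98
tool_pos: [0.6026, 0.0804, 0.1307]
tool_rot: [0.002, 0.051, 0.999, 0.0]
contact_force: [-0.9, 0.2, -1.3]
gripper_width: 0.387
grasp_force: 61.0
```

```bash
python3 - <<'E'
from h import *
s=state();im=grab_frame('wrist');save(im,'w9.png');C=cam('wrist',s)
print({k:np.round(s[k],4) for k in('time','tool_pos','tool_rot','contact_force','grasp_force','gripper_width','joint_pos')})
q=im.astype(int);m=((q[...,2]-q[...,0])>50).astype(np.uint8);n,l,st,c=cv2.connectedComponentsWithStats(m)
for i in range(1,n):
    if st[i,4]>60: print('blue',c[i].round(1),st[i,4],np.round(atz(C,c[i],s['tool_pos'][2]+.0265),4))
E
```

```text
{'time': np.float64(36.975), 'tool_pos': array([0.6026, 0.0804, 0.1307]), 'tool_rot': array([2.200e-03, 5.110e-02, 9.987e-01, 1.000e-04]), 'contact_force': array([-0.9207,  0.169 , -1.3211]), 'grasp_force': np.float64(61.0354), 'gripper_width': np.float64(0.3867), 'joint_pos': array([ 0.0103,  0.091 ,  1.7454, -0.    ,  1.3008, -1.4582])}
blue [319.6 262.6] 1711 [0.5948 0.0814 0.1572]
```

View pics/w9.png

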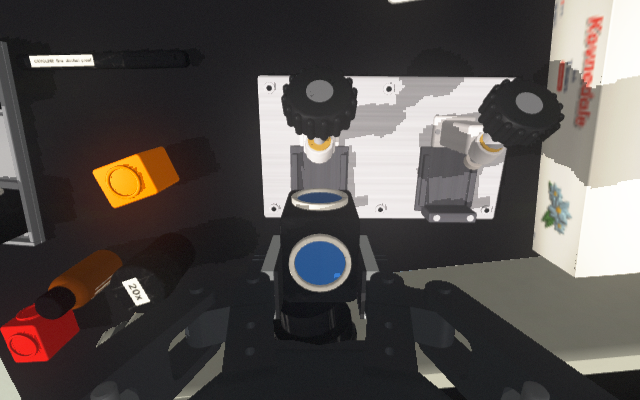

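The cube is held upright clear of the nest, with its top window at px (320,262). I'm carrying it to the tray.

Request:
{"fn": "play_rows", "kwargs": {"linear": [[-0.01,-0.04,0],[-0.01,-0.05,0],[-0.01,-0.055,0],[-0.01,-0.055,0],[-0.01,-0.05,0],[-0.0036,-0.033,0],[0,0,0],[0,0,0]], "turn": [-1,-1,-1,-1,-0.8,0,0,0]}}

```text
time: 38.02
tool_pos: [0.5468, -0.2019, 0.1267]
tool_rot: [-0.001, 0.093, 0.996, 0.001]
contact_force: [0.1, 0.3, -1.1]
gripper_width: 0.385
grasp_force: 60.9
```

```bash
python3 - <<'E'
from h import *
s=state();im=grab_frame('wrist');save(im,'w10.png');C=cam('wrist',s)
print({k:np.round(s[k],4) for k in('time','tool_pos','tool_rot','grasp_force')})
th=np.radians(-10.6);c=np.array([.542,-.2015,.012]);R2=np.array([[np.cos(th),-np.sin(th),0],[np.sin(th),np.cos(th),0],[0,0,1]])
v=im.copy()
P=[proj(C,c+R2@np.array([x,y,0])) for x,y in((-.089,-.025),(-.089,.025),(.089,.025),(.089,-.025))]
cv2.polylines(v,[np.int32(np.round(P))],True,(255,0,0),1)
P=[proj(C,c+R2@np.array([x,y,0])) for x,y in((-.027,-.021),(-.027,.021),(.027,.021),(.027,-.021))]
cv2.polylines(v,[np.int32(np.round(P))],True,(0,255,0),1);save(v,'v10.png')
save(grab_frame('top'),'top10.png')
E
```

```text
{'time': np.float64(38.025), 'tool_pos': array([ 0.5468, -0.2019,  0.1267]), 'tool_rot': array([-1.200e-03,  9.300e-02,  9.957e-01,  7.000e-04]), 'grasp_force': np.float64(60.9326)}
```

View pics/v10.png

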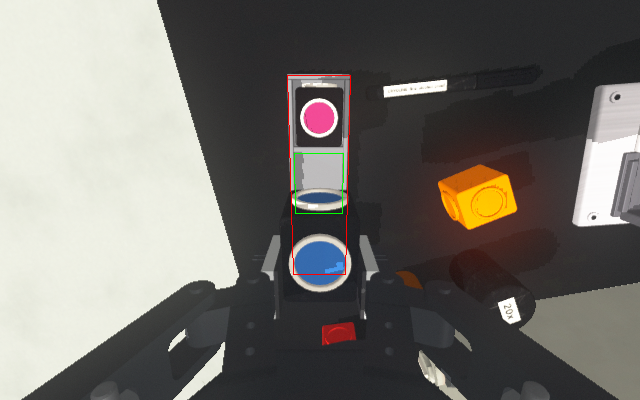

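The overlay (red outline, green slot) fits the tray to within about 1 px, and the held cube lines up with it. I'm lowering part way and checking again.

Request:
{"fn": "play_rows", "kwargs": {"linear": [[0,0,-0.02],[0,0,-0.03],[0,0,-0.025],[0,0,-0.007],[0,0,0],[0,0,0]], "turn": [0,0,0,0,0,0]}}

```text
time: 38.88
tool_pos: [0.5485, -0.2029, 0.0473]
tool_rot: [0.001, 0.093, 0.996, -0.0]
contact_force: [-0.2, -0.1, -1.1]
gripper_width: 0.384
grasp_force: 60.9
```

```bash
python3 - <<'E'
from h import *
s=state();im=grab_frame('wrist');C=cam('wrist',s)
print({k:np.round(s[k],4) for k in('time','tool_pos','tool_rot','grasp_force')})
q=im.astype(int);m=((q[...,2]-q[...,0])>50).astype(np.uint8);n,l,st,c=cv2.connectedComponentsWithStats(m)
for i in range(1,n):
    if st[i,4]>200: print('blue',c[i].round(1),st[i,4],np.round(atz(C,c[i],s['tool_pos'][2]+.0246),4))
m=((q[...,0]-q[...,1])>80).astype(np.uint8);n,l,st,c=cv2.connectedComponentsWithStats(m)
for i in range(1,n):
    if st[i,4]>200: print('pink/or',c[i].round(1),st[i,4],np.round(atz(C,c[i],.044),4))
E
```

```text
{'time': np.float64(38.875), 'tool_pos': array([ 0.5485, -0.2029,  0.0473]), 'tool_rot': array([ 1.000e-03,  9.280e-02,  9.957e-01, -4.000e-04]), 'grasp_force': np.float64(60.9323)}
blue [319.2 197.5] 326 [ 0.5127 -0.1961  0.0719]
blue [319.6 262.6] 1729 [ 0.5419 -0.2014  0.0719]
blue [319.3 325.5] 889 [ 0.5742 -0.2076  0.0719]
pink/or [320.  121.5] 1777 [ 0.4849 -0.1906  0.044 ]
pink/or [541.1 222.7] 5494 [ 0.5558 -0.0881  0.044 ]
```

The cube centre reads (0.5419, -0.2014) against the slot at (0.542, -0.2015), so I'm lowering it.

Request:
{"fn": "play_rows", "kwargs": {"linear": [[0,0,-0.01],[0,0,-0.008],[0,0,-0.004],[0,0,-0.002],[0,0,0],[0,0,0]], "turn": [0,0,0,0,0,0]}}

```text
time: 39.67
tool_pos: [0.5478, -0.2028, 0.0224]
tool_rot: [0.0, 0.093, 0.996, -0.0]
contact_force: [0.2, -0.3, -1.4]
gripper_width: 0.387
grasp_force: 60.9
```

Request:
{"fn": "play_rows", "kwargs": {"linear": [[0,0,-0.001],[0,0,-0.001],[0,0,0],[0,0,0]], "turn": [0,0,0,0]}}

```text
time: 40.17
tool_pos: [0.5476, -0.2027, 0.0202]
tool_rot: [-0.0, 0.093, 0.996, -0.0]
contact_force: [0.4, -0.3, -0.8]
gripper_width: 0.385
grasp_force: 60.9
```

Request:
{"fn": "play_rows", "kwargs": {"linear": [[0,0,-0.001],[0,0,-0.0005],[0,0,0],[0,0,0]], "turn": [0,0,0,0]}}

```text
time: 40.67
tool_pos: [0.5477, -0.2027, 0.0194]
tool_rot: [-0.0, 0.093, 0.996, -0.0]
contact_force: [-2.6, 1.1, 4.9]
gripper_width: 0.386
grasp_force: 61.7
```

Contact force has appeared (4.9 N up), so the cube is standing on the floor. Releasing and backing off.

Request:
{"fn": "play_rows", "kwargs": {"linear": [[0,0,0],[0,0,0],[0,0,0],[0,0,0],[0,0,0],[0,0,0.03],[0,0,0.06],[0,0,0.06]], "turn": [0,0,0,0,0,0,0,0], "hand": 0.07}}

```text
time: 41.68
tool_pos: [0.5471, -0.2024, 0.1697]
tool_rot: [-0.001, 0.093, 0.996, 0.0]
contact_force: [1.4, -0.9, -0.4]
gripper_width: 0.818
grasp_force: 0.0
```

Request:
{"fn": "play_rows", "kwargs": {"linear": [[-0.02,0,0.03],[-0.02,0,0],[0,0,0],[0,0,0]], "turn": [0,0,0,0]}}

```text
time: 42.18
tool_pos: [0.5076, -0.2025, 0.1981]
tool_rot: [-0.0, 0.093, 0.996, 0.0]
contact_force: [-0.9, -0.9, 0.0]
gripper_width: 0.818
grasp_force: 0.0
```

```bash
python3 - <<'E'
from h import *
s=state();im=grab_frame('wrist');C=cam('wrist',s);save(im,'w11.png')
print({k:np.round(s[k],4) for k in('time','tool_pos','contact_force','grasp_force')})
q=im.astype(int);m=((q[...,2]-q[...,0])>50).astype(np.uint8);n,l,st,c=cv2.connectedComponentsWithStats(m)
for i in range(1,n):
    if st[i,4]>100: print('blue',c[i].round(1),st[i,4],np.round(atz(C,c[i],.044),4))
m=((q[...,0]-q[...,1])>80).astype(np.uint8);n,l,st,c=cv2.connectedComponentsWithStats(m)
for i in range(1,n):
    if st[i,4]>100: print('pink/or',c[i].round(1),st[i,4],np.round(atz(C,c[i],.044),4))
E
```

```text
{'time': np.float64(42.175), 'tool_pos': array([ 0.5076, -0.2025,  0.1981]), 'contact_force': array([-0.929 , -0.934 ,  0.0109]), 'grasp_force': np.float64(0.0)}
blue [326.3 209. ] 321 [ 0.5411 -0.2015  0.044 ]
blue [326.  258.5] 271 [ 0.5972 -0.212   0.044 ]
pink/or [327.  154.2] 379 [ 0.4852 -0.1908  0.044 ]
pink/or [439.  202.5] 815 [ 0.5554 -0.0867  0.044 ]
pink/or [341.3 325.9] 861 [ 0.6871 -0.2102  0.044 ]
```

View pics/w11.png

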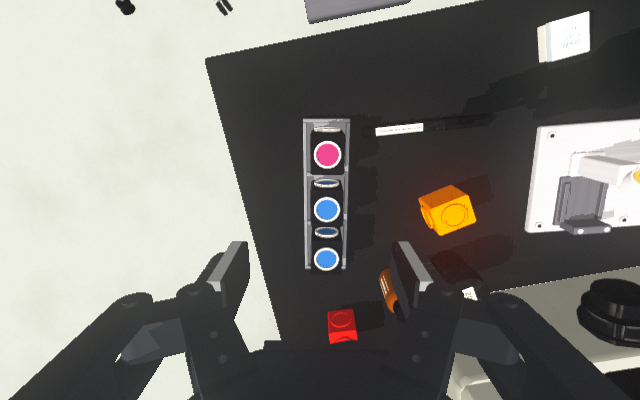

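The cube stands in the middle compartment with its window at (326,209), in line with the other two, and the hand is clear.

```bash
python3 -c "
from plant import *
print(job_done())"
```

```text
the job is handed in; nothing more can be done
None
```

The filter cube stands released in the tray's middle compartment, about 1 mm off centre by the wrist camera, and the job was handed in at about 42 s. I tried the tightening way first, so the knob slipped in the fingers for a few strokes until the camera showed no rise; it loosened the other way, to at least 6.2 mm measured.

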